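# Uncover the pot and hang the dipper on its rim

## Task

Take the lid off the cooking pot and lay it flat, knob up, in the middle of the round wooden chakla board. Then take the upright steel dipper and hang it by its own hook over the pot's rim, with its cup inside the pot, and let go so that it stays hanging. Set things down gently rather than letting them drop, leave the pot standing where it is, and do not disturb the other things.

Things in the scene. Friction and masses are not known exactly. Their poses are not given: they have to be found in the camera images.
- pot: Round straight-walled metal cooking pot without handles, loose, about 0.8 kg: outer diameter 180 mm, height 115 mm, wall 4 mm thick, inner floor 5 mm above the underside. Covered by the lid at the start. Origin: centre of its underside; z up. The dipper may hang anywhere round its rim.
- pot_rim (a point): Centre of the pot's mouth, 115 mm above its underside, level with the top of the rim.
- lid: Flat round metal lid, diameter 192 mm, about 0.25 kg, on the pot at the start. Origin: centre of its underside; z up. From there upward: a locating disc 162 mm across, 5 mm thick, that sits loosely in the pot's mouth (5 mm play all round); the plate, 4 mm thick, that rests on the rim; a round black knob, diameter 28 mm, from 9 to 41 mm above the origin.
- lid_knob (a point): Point on the axis of the lid's knob, 30 mm above the lid's origin.
- chakla: Round wooden board (chakla), diameter 240 mm, on three short feet, loose, about 1 kg, its flat top 35 mm above the platform. Origin: centre of its underside; z up.
- chakla_top (a point): Centre of the chakla's top face.
- dipper: Steel dipper standing upright, about 0.15 kg, 158 mm tall: flat-bottomed open cup, outer diameter 56 mm, 48 mm tall; an upright flat handle on the cup's +x side (x = 27 to 32 mm, 16 mm wide in y), with a hook on its outer side and a grip bar above. Origin: centre of the cup's underside; z up; +x from cup to hook. Hung on the pot, its underside is 15 mm clear of the pot's floor.
- dipper_hook (a point): Middle of the underside of the hook's arm, which rests on the rim: 39 mm along +x and 95 mm above the dipper's origin. The arm (6 mm thick, 16 mm wide in y) runs out from the handle at x = 32 mm to x = 51 mm and ends in a prong (x = 46 to 51 mm) reaching down to z = 75 mm. The slot for the rim is thus 14 mm wide (x = 32 to 46 mm) and open below.
- dipper_grip (a point): Point inside the dipper's grip bar, 26 mm along +x and 140 mm above the dipper's origin. The bar is 12 mm (x) by 16 mm (y), from z = 101 mm (top of the hook's arm) to its free top end at z = 158 mm.
- jar: Bystander: loose glass jar with a steel cap, diameter 56 mm, 85 mm tall. Origin: centre of its underside.
- tumbler: Bystander: steel tumbler, diameter 64 mm, 85 mm tall. Origin: centre of its underside.
- katori: Bystander: small open steel bowl, diameter 90 mm, 40 mm tall. Origin: centre of its underside.
- ladle: Bystander: plain ladle lying on the platform, no hook; bowl of diameter 72 mm, 30 mm tall, straight handle to 210 mm along +x. Origin: centre of the bowl's underside.
Things that resemble listed ones, but are neither listed nor needed, are in the scene too. Of the things that look like the pot, take the one that is farthest to the robot's right at the start.

How it is judged:
By the outcome, as a careful person would: the job done as asked, in the order asked, and still so for the second after the job is handed in, with the robot touching nothing.
It also fails if it takes over 69 s, if anything falls off the work surface, if the arm or the gripper's body presses on something with over 40 N, if the wrist force passes 120 N, or if a joint passes its speed limit or range.

## Robot

A 6-joint arm with a two-finger parallel gripper is mounted at the origin on the work surface. World frame = base frame: x ahead of the robot, y to its left, z up, the work surface at z = 0. Lengths are in m, angles in degrees, forces in N, time in s.
With the tool pointing down it reaches from about 0.35 to 0.875 m from the base axis. Payload 15.5 kg.
Tool frame: the origin (TCP) lies on the centre line of the jaws, within the pads' length; the fingertips stand ahead of it and the grasp point (between the pads) is the TCP (arm.tip_reach is the x of the fingertips in the tool frame, in m); x points along the fingers, z is the direction in which the jaws open and shut, and the axes are right-handed (so a half turn about x gives the same grasp; the last joint's range is limited). The gripper opens to 85 mm and grips with 20 to 120 N. Pads are 22 mm wide; open, the fingers measure 114 mm over their backs; the gripper's body (76 mm by 85 mm) begins 54 mm behind the grasp point. The pads swing forward as they close: fully open they stand 13 mm farther back than shut.
Start: joints at [63.512, 28.281, 77.091, -0, 74.628, -5.472], TCP at [0.224, 0.583, 0.25] pointing down, gripper open.
Joint ranges: [-166.48, 166.48], [-47.26, 123.95], [12.59, 153.08], [-70.14, 250.14], [6.76, 159.57], [-176.63, 176.63]. Speed limits (degrees/s): [108.29, 108.29, 147.25, 172.46, 172.46, 172.46].

## Interface

Orientations are given as [roll, pitch, yaw] about the fixed x, y, z axes, in that order (R = Rz(yaw) Ry(pitch) Rx(roll)).
In Python, from rig import arm gives the robot as it stands.
- The arm moves only by the tool step_arm, never from a script. Its arguments are lists of equal length, an entry for each row: "claw": the closure, from -1 (fully open) to 1 (shut); "xyz": the shift along the tool's x, y, z in mm, a list of three; "spin": the turn about the tool's x in degrees. In form: {"claw": [claw, ...], "xyz": [[tx, ty, tz], ...], "spin": [spin, ...]}. A call has 1 to 5 rows; each row shifts and turns the pose as measured when the row begins, along the tool's axes as they then stand; what a row does not reach is not made up. A row lasts 1/8 s, in which the tool goes at most 62.5 mm and 10.7 degrees, less where a joint would pass 70% of its speed; a pose out of reach is approached as far as the arm can. A call with a gripper value outside its range is refused whole. The fingers move at their own pace and stop on an object; the grip force is fixed at half the most. Time passes only in rows, so rows that do not move let the fingers close. It gives the time, the measured TCP pose, the force and the opening at its end, in the units of the state.
- arm.get_state(): the state, without advancing time (a new reading comes with each control period).
- arm.camera(name): name is "scene" or "side" or "wrist"; returns the picture (420x560x3 uint8, red, green, blue); there is no depth.
- arm.camera_params(name): a dict with "fx", "fy", "cx", "cy" (pixels), "D" ([k1, k2, p1, p2, k3] as OpenCV has them; the pictures are not rectified), "camera_from_world" (4x4, takes a point from world to camera coordinates); the wrist camera has in their place "T_tool_cam" (4x4, takes a point from camera to tool coordinates, whose origin is the TCP and whose axes are the tool frame's). Camera axes: x right, y up, looking along -z (the intrinsics and any distortion apply to the point x, -y, -z); pixel columns grow to the right and rows downward; lengths in m; the calibration is good to about 2 mm. A picture is of the moment at which its call begins: read the wrist's pose just before it. camera_params takes no time and is no camera call.
- arm.close_job(): hands the job in, once; it reports no verdict.
Trained networks look in the newest picture that a camera, given by its name, has taken for a name from the list of things; names that differ only in an ending like _2 or _b are one class to them, and where a whole thing is asked for, a point or a joint stands for the part that bears it (a point fixed in the world has none). Each returns a list of dicts, best first, with "conf" (0 to 1); they miss things now and then, are a little off and sometimes report something else, mostly with a low value. They report only what shows in the picture. A call takes as long as a camera call. They do not tell look-alikes from the thing itself.
- arm.regions_of(camera, name): "pixels" (420x560 bool, what is visible of it) and "box" ([centre column, centre row, width, height] in pixels, round what is visible of it).
The state is a dict: "time": time; "joint_pos": joint angles; "joint_vel": joint speeds; "tau": joint torques, N m; "eef_pos": TCP position; "tcp_rot": TCP orientation; "wrist_force": force on the tool from outside, world axes, zero at the start; "ft_torque": the same for the moment, N m; "finger_gap": finger opening in m.
Only numpy, scipy, OpenCV 4.12 (cv2) and the standard library are available. Lean on these libraries where they do the work, as an engineer would, in place of code of your own. Each camera call takes 0.05 s, during which the arm holds its last target.

## Working session

There is one attempt and no reset: what is moved stays moved. The work goes in short steps, Python scripts to look and compute and a tool call to move; the robot and the scene stay as the last step left them, time stands still between calls to the robot, and variables do not carry over. Pictures are saved under pics/ and viewed, and the job is handed in when it is done.

Besides the shell and the picture viewer there is one more tool, called after ">>>" as name(argument=value, ...), one argument or row to a line, values as JSON. step_arm: Moves the arm, as the interface text tells. Its arguments: {"type":"object","properties":{"claw":{"type":"array","items":{"type":"number"}},"xyz":{"type":"array","items":{"type":"array","items":{"type":"number"}}},"spin":{"type":"array","items":{"type":"number"}}},"required":["claw","xyz","spin"]}

```bash
ls; mkdir -p pics; cat > h.py <<'E'
import numpy as np, cv2
from rig import arm
from scipy.spatial.transform import Rotation as R
def toolT(s=None):
    s=s or arm.get_state()
    T=np.eye(4);T[:3,:3]=R.from_euler('xyz',s['tcp_rot'],degrees=True).as_matrix();T[:3,3]=s['eef_pos'];return T
def cam(name,s=None):
    p=arm.camera_params(name)
    K=np.array([[p['fx'],0,p['cx']],[0,p['fy'],p['cy']],[0,0,1.]])
    D=np.array(p['D'],float)
    if 'T_tool_cam' in p: M=np.linalg.inv(toolT(s)@np.array(p['T_tool_cam']))
    else: M=np.array(p['camera_from_world'])
    return K,D,M
F=np.diag([1,-1,-1.])
def proj(c,P):
    K,D,M=c;P=np.atleast_2d(P);Q=(P@M[:3,:3].T+M[:3,3])@F
    return cv2.projectPoints(Q.reshape(-1,1,3),np.zeros(3),np.zeros(3),K,D)[0].reshape(-1,2)
def ray(c,uv):
    K,D,M=c;u=cv2.undistortPoints(np.array(uv,float).reshape(-1,1,2),K,D).reshape(-1,2)
    d=np.c_[u,np.ones(len(u))]@F@M[:3,:3]
    o=-M[:3,:3].T@M[:3,3];return o,d
def atz(c,uv,z):
    o,d=ray(c,uv);return o+d*((z-o[2])/d[:,2])[:,None]
def save(n,im): cv2.imwrite('pics/'+n,im[...,::-1])
E
python3 - <<'E'
from h import *
s=arm.get_state();print(s)
for n in ['scene','side','wrist']:
    save(n+'0.png',arm.camera(n));c=cam(n,s);print(n,c[0][0,0],c[1],-c[2][:3,:3].T@c[2][:3,3])
print(arm.tip_reach)
E
```

```text
pics
{'time': 0.0, 'joint_pos': array([ 6.35118005e+01,  2.83164824e+01,  7.71282293e+01, -1.78576459e-03,
        7.46279471e+01, -5.47178977e+00]), 'joint_vel': array([ 0.01274031,  0.01960727, -0.04091142,  0.07540225,  0.01054228,
        0.05083863]), 'tau': array([-1.77260696e-03, -8.82101011e+01, -3.83884406e+01, -1.08586249e-05,
        9.67741449e-03, -3.74827482e-05]), 'eef_pos': array([0.22399908, 0.58311141, 0.2496764 ]), 'tcp_rot': array([ 175.88528678,   89.92732087, -115.13064851]), 'wrist_force': array([ 0.59792388, -0.36338817, -0.14090351]), 'ft_torque': array([ 0.04421993, -0.01477309,  0.00620032]), 'finger_gap': 0.08512775363300525}
scene 410.85922161150506 [-0.02569234  0.          0.          0.          0.        ] [0.94157758 0.30025616 0.80115722]
side 458.96706334204987 [0.00065941 0.         0.         0.         0.        ] [ 0.41335077 -0.75700628  0.74830119]
wrist 355.84495994135466 [-0.09469036  0.          0.          0.          0.        ] [0.15686898 0.60894494 0.37331421]
0.019
```

View pics/scene0.png

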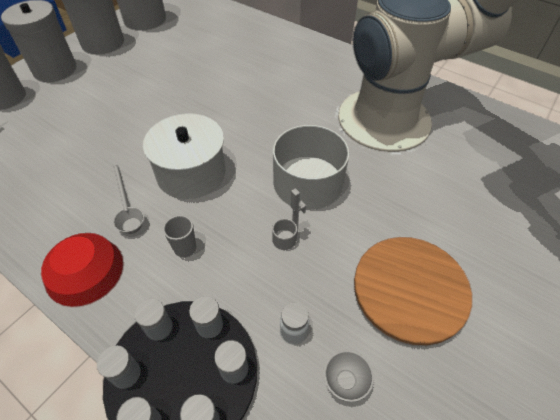

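View pics/side0.png

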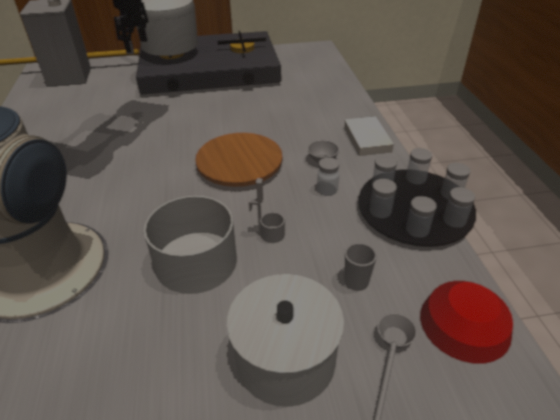

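View pics/wrist0.png

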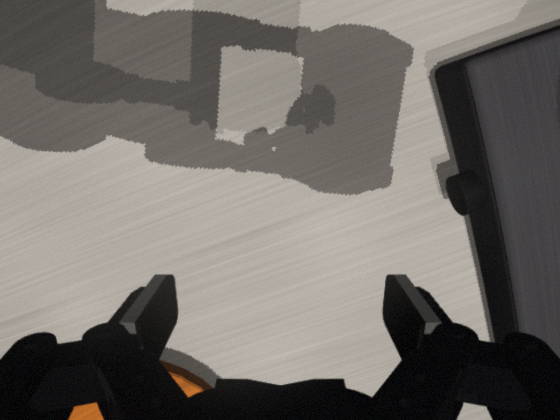

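The side view looks along +y, so nearer the bottom is farther to the robot's right. Pot candidates in side view are the lidded pot at (285,330), the open pot at (190,240) and a pot on the stove at (170,20). I choose the lidded one. In the scene view the only upright dipper is at (290,220). The ladle lies at (125,210), the chakla at (413,290), the tumbler at (180,235), the jar at (295,320) and the katori at (349,377).

```bash
python3 - <<'E'
from h import *
for n in ['scene','side']:
    im=arm.camera(n);c=cam(n)
    np.save(n+'0.npy',im)
    for t in ['pot','lid','chakla','dipper','lid_knob']:
        for r in arm.regions_of(n,t)[:4]:
            b=np.array(r['box']);print(n,t,round(r['conf'],2),b.round(1), r['pixels'].sum(), atz(c,[b[:2]],0.13 if 'lid' in t else 0.035)[0].round(3))
            np.save(f'm_{n}_{t}_{int(b[0])}.npy',r['pixels'])
    x,y,w,h=(240,170,90,90) if n=='scene' else (225,160,90,90)
    a=cv2.resize(im[y:y+h,x:x+w],(540,540),interpolation=cv2.INTER_CUBIC)
    save(n+'_dip.png',a)
print(arm.get_state()['time'])
E
```

```text
scene pot 0.82 [311.4 168.8  82.5  85.3] 5184 [ 0.322 -0.046  0.035]
scene pot 0.58 [188.4 175.6  75.9  56.1] 2113 [ 0.522 -0.281  0.035]
scene lid 0.73 [182.8 140.2  81.9  57.7] 3559 [ 0.501 -0.297  0.13 ]
scene chakla 0.89 [410.6 290.9 121.5 110.2] 9911 [0.485 0.302 0.035]
scene dipper 0.67 [288.7 218.6  35.2  58.1] 982 [ 0.483 -0.004  0.035]
scene dipper 0.66 [410.5 291.6 117.2 105.4] 9828 [0.486 0.302 0.035]
scene lid_knob 0.56 [184.2 139.7  77.2  55.6] 3511 [ 0.497 -0.296  0.13 ]
side pot 0.72 [189.5 246.6  93.4  95.3] 7477 [ 0.331 -0.032  0.035]
side pot 0.57 [283.6 376.4 104.5  60.6] 3086 [ 0.479 -0.366  0.035]
side lid 0.65 [285.8 324.4 116.8  96.4] 9205 [ 0.489 -0.331  0.13 ]
side lid 0.46 [396.1 368.4  42.2 103.2] 1469 [ 0.635 -0.435  0.13 ]
side chakla 0.71 [239.2 157.7  84.3  60. ] 3766 [0.472 0.286 0.035]
side dipper 0.83 [266.4 210.   36.9  64. ] 1036 [0.513 0.058 0.035]
side lid_knob 0.85 [286.4 323.1 119.7  97.5] 9141 [ 0.491 -0.329  0.13 ]
0.75
```

```bash
python3 - <<'E'
import cv2,numpy as np
a=cv2.imread('pics/scene_dip.png');b=cv2.imread('pics/side_dip.png')
cv2.imwrite('pics/dip2.png',cv2.resize(np.hstack([a,b]),(800,400)))
E
```

```text
(no output)
```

View pics/dip2.png

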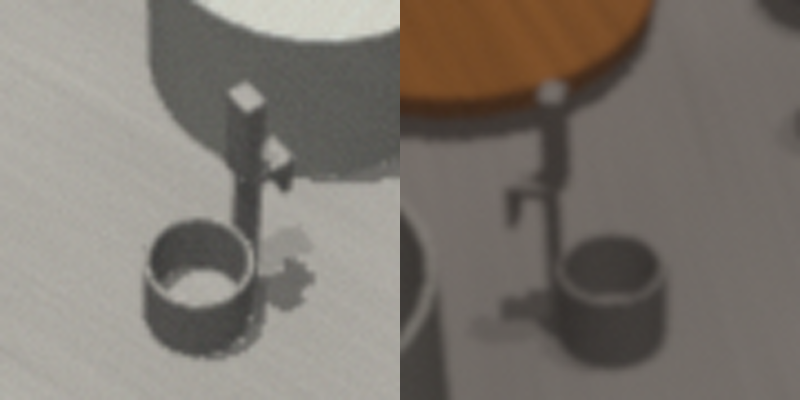

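The crop shows the dipper upright, with the grip top at scene px (295,192) and its hook pointing toward −x and away from the cup. Next I fit the poses.

```bash
cat > fit.py <<'E'
from h import *
from scipy.optimize import least_squares
import glob
cs,cd=cam('scene'),cam('side')
def Rz(a): return np.array([[np.cos(a),-np.sin(a),0],[np.sin(a),np.cos(a),0],[0,0,1]])
L=np.array([[.026,0,.158],[0,0,.048],[.051,0,.098]])
obs=[(cs,np.array([[295.35,191.8],[285,229.6],[302.3,205]])),(cd,np.array([[259.2,180.7],[272.7,220.3],[249.3,203]]))]
def f(p):
    P=L@Rz(p[3]).T+p[:3];return np.r_[tuple((proj(c,P)-o).ravel() for c,o in obs)]
best=min((least_squares(f,[.48,0,0,a]) for a in [0,1.5,3,4.5]),key=lambda r:r.cost)
print('dipper',best.x[:3].round(4),np.degrees(best.x[3]),best.fun.round(1))
t=np.linspace(0,2*np.pi,120)
def hull(c,x,y,z,h,r):
    P=np.r_[np.c_[x+r*np.cos(t),y+r*np.sin(t),0*t+z],np.c_[x+r*np.cos(t),y+r*np.sin(t),0*t+z+h]]
    return cv2.convexHull(proj(c,P).astype(np.float32)).reshape(-1,2)
def box(u): a,b=u.min(0),u.max(0);return np.r_[a,b]
def mbox(m):
    ys,xs=np.where(m);q=lambda v:(v.min()-.0,v.max()+1.)
    return np.r_[xs.min(),ys.min(),xs.max()+1,ys.max()+1]
for n,g,r,h,ks,kd in [('chakla','chakla',.12,.012,'410','239')]:
    ms,md=np.load(f'm_scene_{g}_{ks}.npy'),np.load(f'm_side_{g}_{kd}.npy')
    def f(p): return np.r_[box(hull(cs,p[0],p[1],p[2]-h,h,r))-mbox(ms),box(hull(cd,p[0],p[1],p[2]-h,h,r))-mbox(md)]
    b=least_squares(f,[.48,.3,.035],loss='soft_l1');print(n,b.x.round(4),f(b.x).round(1))
ms,md=np.load(glob.glob('m_scene_lid_182.npy')[0]),np.load('m_side_lid_285.npy')
def lidbox(c,p):
    return box(np.r_[hull(c,p[0],p[1],p[2]+.005,.004,.096),hull(c,p[0],p[1],p[2]+.009,.032,.014)])
def f(p): return np.r_[lidbox(cs,p)-mbox(ms),lidbox(cd,p)-mbox(md)]
b=least_squares(f,[.5,-.3,.11],loss='soft_l1');print('lid',b.x.round(4),f(b.x).round(1))
d=best.x
for nm,c in [('scene',cs),('side',cd)]:
    im=np.load(nm+'0.npy').copy();k=3;im=cv2.resize(im,None,fx=k,fy=k)
    def pl(P): cv2.polylines(im,[np.round(proj(c,P)*k).astype(int).reshape(-1,1,2)],True,(255,0,0),1)
    circ=lambda x,y,z,r:np.c_[x+r*np.cos(t),y+r*np.sin(t),0*t+z]
    pl(circ(*b.x[:2],b.x[2]+.009,.096));pl(circ(*b.x[:2],b.x[2]+.041,.014));pl(circ(*b.x[:2],b.x[2]-.11,.09))
    pl(circ(.478,.3,.035,.12))
    pl(circ(d[0],d[1],d[2],.028));pl(circ(d[0],d[1],d[2]+.048,.028))
    x0,y0,w,h=(140,80,360,280) if nm=='scene' else (140,110,280,290)
    save(nm+'_ov.png',cv2.resize(im[y0*k:(y0+h)*k,x0*k:(x0+w)*k],(790,int(790*h/w)) if nm=='scene' else (579,600)))
E
python3 fit.py
```

```text
dipper [ 0.5197  0.0103 -0.0033] 166.44625718163087 [-0.7  1.  -0.7  0.5  0.  -0.5 -0.4  0.4 -0.6 -0.5 -0.6 -0.7]
chakla [0.476  0.2971 0.0402] [-2.7 -0.9 -1.7 -0.1  0.8 -1.3  0.8 -3.9]
lid [ 0.4923 -0.3096  0.1077] [-1.4 -0.1 -1.1  1.1 -0.2  0.6 -0.2 -0.8]
```

View pics/scene_ov.png

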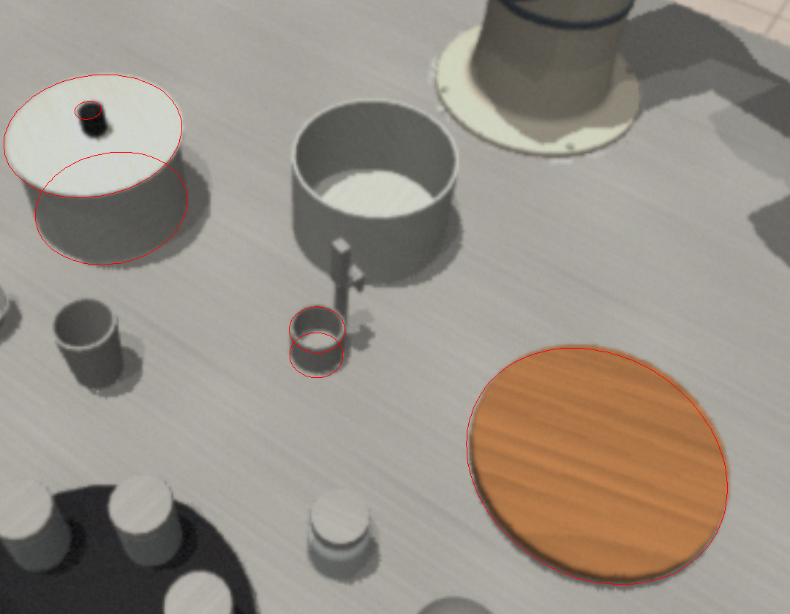

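View pics/side_ov.png

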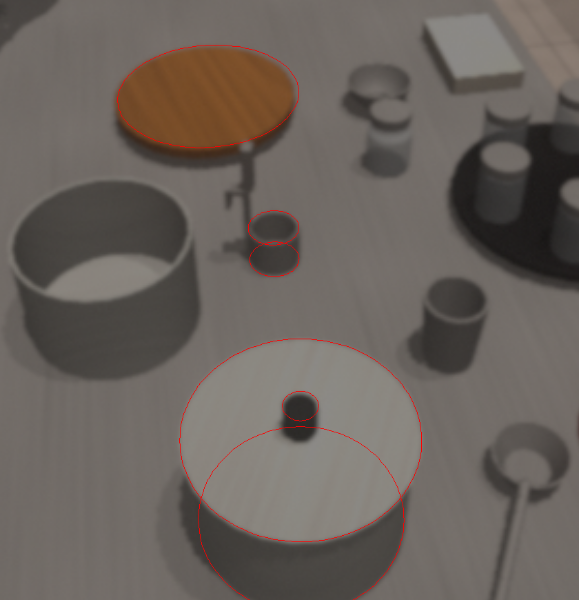

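```bash
cat > go.py <<'E'
import sys
from h import *
s=arm.get_state();T=toolT(s)
print('t',s['time'],'pos',np.round(s['eef_pos'],4),'gap',round(s['finger_gap'],4),'F',np.round(s['wrist_force'],1),'j',np.round(s['joint_pos'],0))
print('x',T[:3,0].round(3),'y',T[:3,1].round(3),'z',T[:3,2].round(3),'jawyaw',np.degrees(np.arctan2(T[1,2],T[0,2])).round(2))
if len(sys.argv)>3:
    d=T[:3,:3].T@(np.array(list(map(float,sys.argv[1:4])))-T[:3,3]);print('tool mm',(d*1000).round(1),'rows',np.linalg.norm(d)/.0625)
E
python3 go.py .492 -.310 .22
```

```text
t 0.75 pos [0.2241 0.5834 0.2503] gap 0.0856 F [0.4 0.  0.3] j [64. 28. 77. -0. 75. -5.]
x [ 0.  0. -1.] y [-0.934  0.359 -0.   ] z [0.359 0.934 0.   ] jawyaw 68.99
tool mm [  30.3 -570.4 -738. ] rows 14.931403609593442
```

>>> step_arm(
  claw=[-1, -1, -1, -1, -1],
  xyz=[
    [0, -37, -48],
    [0, -37, -48],
    [0, -37, -48],
    [0, -37, -48],
    [0, -37, -48],
  ],
  spin=[0, 0, 0, 0, 0],
)

```text
time: 1.38
eef_pos: [0.3124, 0.2888, 0.2498]
tcp_rot: [-23.1, 89.8, 46.2]
wrist_force: [1.3, 0.1, -0.0]
finger_gap: 0.0853
```

>>> step_arm(
  claw=[-1, -1, -1, -1, -1],
  xyz=[
    [0, -37, -48],
    [0, -37, -48],
    [0, -37, -48],
    [0, -37, -48],
    [0, -37, -48],
  ],
  spin=[0, 0, 0, 0, 0],
)

```text
time: 2.0
eef_pos: [0.4028, -0.0103, 0.2509]
tcp_rot: [-46.7, 89.5, 22.7]
wrist_force: [1.4, 0.7, -0.7]
finger_gap: 0.0859
```

```bash
python3 go.py .492 -.310 .25
```

```text
t 2.0 pos [ 0.4028 -0.0103  0.2509] gap 0.0859 F [ 1.4  0.7 -0.7] j [-10.  10. 106.   0.  63. -80.]
x [ 0.008  0.003 -1.   ] y [-0.936  0.352 -0.006] z [0.352 0.936 0.006] jawyaw 69.38
tool mm [   0.6 -189.  -249.1] rows 5.003639501384762
```

>>> step_arm(
  claw=[-1, -1, -1, -1, -1],
  xyz=[
    [0, -38, -49],
    [0, -38, -49],
    [0, -38, -49],
    [0, -38, -49],
    [0, -38, -52],
  ],
  spin=[0, 0, 0, 0, 0],
)

```text
time: 2.62
eef_pos: [0.4914, -0.31, 0.252]
tcp_rot: [-57.3, 89.3, 12.0]
wrist_force: [1.0, 1.8, 0.5]
finger_gap: 0.0853
```

```bash
python3 go.py .492 -.310 .143; python3 - <<'E'
from h import *
s=arm.get_state();c=cam('wrist',s);im=arm.camera('wrist')
for r in arm.regions_of('wrist','lid')[:2]: print(r['conf'],r['box'],r['pixels'].sum())
t=np.linspace(0,2*np.pi,120)
im=im.copy()
for z,r,col in [(.119,.096,(255,0,0)),(.151,.014,(0,255,0))]:
    cv2.polylines(im,[np.round(proj(c,np.c_[.492+r*np.cos(t),-.31+r*np.sin(t),0*t+z])).astype(int).reshape(-1,1,2)],True,col,1)
save('w1.png',im)
E
```

```text
t 2.625 pos [ 0.4914 -0.31    0.252 ] gap 0.0853 F [1.  1.8 0.5] j [ -38.   24.   84.    1.   71. -108.]
x [ 0.012  0.002 -1.   ] y [-0.935  0.354 -0.01 ] z [0.354 0.935 0.006] jawyaw 69.25
tool mm [109.    0.5  -0.5] rows 1.7434244255299234
0.89 [278.1, 194.3, 251.3, 245.1] 48871
```

View pics/w1.png

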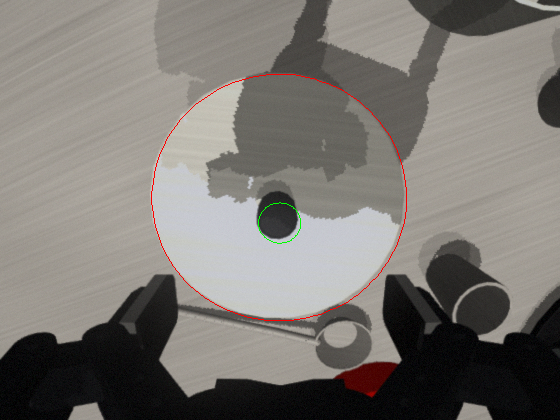

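The lid outline matches to about 2 px and the knob lies at (278,205). I descend and grip.

>>> step_arm(
  claw=[-1, -1, -1, -1],
  xyz=[
    [45, 0, 0],
    [40, 0, 0],
    [22, 0, 0],
    [0, 0, 0],
  ],
  spin=[0, 0, 0, 0],
)

```text
time: 3.22
eef_pos: [0.494, -0.3146, 0.1422]
tcp_rot: [-72.1, 89.2, -3.2]
wrist_force: [-1.2, -0.3, 0.7]
finger_gap: 0.0853
```

```bash
python3 go.py .492 -.310 .143
```

```text
t 3.225 pos [ 0.494  -0.3146  0.1422] gap 0.0853 F [-1.2 -0.3  0.7] j [ -39.   32.   90.    1.   57. -108.]
x [ 0.014 -0.001 -1.   ] y [-0.933  0.359 -0.014] z [0.359 0.933 0.004] jawyaw 68.97
tool mm [-0.8  3.5  3.5] rows 0.08111764020795117
```

>>> step_arm(
  claw=[-1, 1, 1, 1, 1],
  xyz=[
    [-1, 3, 4],
    [0, 0, 0],
    [0, 0, 0],
    [0, 0, 0],
    [0, 0, 0],
  ],
  spin=[0, 0, 0, 0, 0],
)

```text
time: 3.85
eef_pos: [0.4938, -0.3104, 0.1472]
tcp_rot: [-83.3, 88.9, -14.3]
wrist_force: [-2.2, -3.1, -0.3]
finger_gap: 0.0258
```

```bash
python3 go.py .492 -.310 .143
```

```text
t 3.85 pos [ 0.4938 -0.3104  0.1472] gap 0.0258 F [-2.2 -3.1 -0.3] j [ -38.   31.   91.    1.   57. -108.]
x [ 0.018 -0.005 -1.   ] y [-0.933  0.358 -0.019] z [0.358 0.934 0.002] jawyaw 69.0
tool mm [ 4.2  1.9 -0.3] rows 0.07353517398156134
```

>>> step_arm(
  claw=[1, 1, 1, 1],
  xyz=[
    [-10, 0, 0],
    [-40, 0, 0],
    [-50, 0, 0],
    [-20, 0, 0],
  ],
  spin=[0, 0, 0, 0],
)

```text
time: 4.35
eef_pos: [0.4907, -0.3089, 0.2704]
tcp_rot: [-73.4, 89.1, -4.5]
wrist_force: [-0.0, -0.5, -3.3]
finger_gap: 0.0258
```

```bash
python3 go.py .475 .300 .26; python3 - <<'E'
from h import *
save('s2.png',arm.camera('side'));save('sc2.png',arm.camera('scene'))
E
```

```text
t 4.35 pos [ 0.4907 -0.3089  0.2704] gap 0.0258 F [-0.  -0.5 -3.3] j [ -38.   23.   83.    1.   73. -107.]
x [ 0.015 -0.001 -1.   ] y [-0.933  0.359 -0.015] z [0.359 0.933 0.004] jawyaw 68.98
tool mm [  9.5 233.2 562.7] rows 9.746512646703648
```

View pics/s2.png

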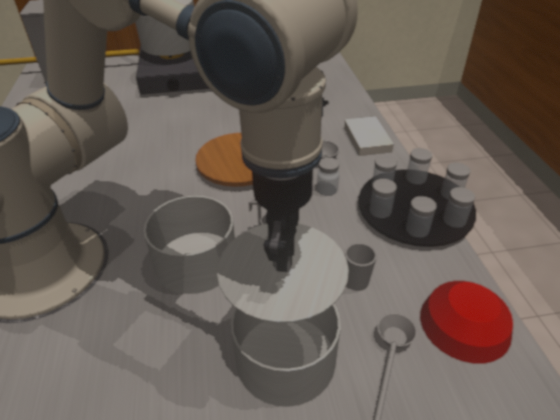

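View pics/sc2.png

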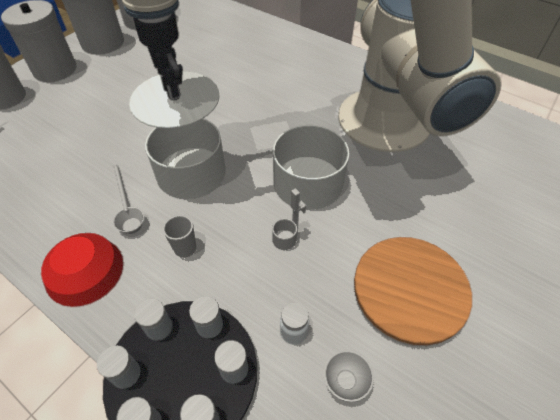

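The lid is held and the pot now stands open at side (285,335). I carry the lid over to the chakla.

>>> step_arm(
  claw=[1, 1, 1, 1, 1],
  xyz=[
    [0, 12, 29],
    [0, 17, 42],
    [0, 17, 42],
    [0, 17, 42],
    [0, 17, 42],
  ],
  spin=[0, 0, 0, 0, 0],
)

```text
time: 5.08
eef_pos: [0.4847, -0.092, 0.2646]
tcp_rot: [-60.5, 89.4, 8.2]
wrist_force: [0.0, 0.9, -1.6]
finger_gap: 0.0258
```

>>> step_arm(
  claw=[1, 1, 1, 1, 1],
  xyz=[
    [0, 17, 42],
    [0, 17, 42],
    [0, 17, 42],
    [0, 17, 42],
    [0, 17, 42],
  ],
  spin=[0, 0, 0, 0, 0],
)

```text
time: 5.7
eef_pos: [0.4778, 0.1424, 0.26]
tcp_rot: [-19.7, 89.8, 48.9]
wrist_force: [1.2, -0.1, -2.8]
finger_gap: 0.0256
```

```bash
python3 go.py .475 .300 .26
```

```text
t 5.7 pos [0.4778 0.1424 0.26  ] gap 0.0256 F [ 1.2 -0.1 -2.8] j [ 10.  17.  94.   0.  69. -59.]
x [ 0.002  0.003 -1.   ] y [-0.931  0.364 -0.001] z [0.364 0.931 0.003] jawyaw 68.66
tool mm [  0.4  60.  145.7] rows 2.5212712256662937
```

>>> step_arm(
  claw=[1, 1, 1, 1],
  xyz=[
    [0, 17, 42],
    [0, 17, 42],
    [0, 16, 38],
    [0, 8, 18],
  ],
  spin=[0, 0, 0, 0],
)

```text
time: 6.2
eef_pos: [0.4715, 0.3001, 0.2557]
tcp_rot: [102.4, 89.7, 171.1]
wrist_force: [1.5, -0.6, -3.2]
finger_gap: 0.0263
```

```bash
cat > ch.py <<'E'
from h import *
from scipy.optimize import least_squares
t=np.linspace(0,2*np.pi,720,endpoint=False)
r=[]
# top edge: radial search around predicted circle for brown/gray boundary; fit per camera with z fixed .035
for n in ['scene','side']:
    im=np.load(n+'0.npy').astype(float);c=cam(n)
    sat=cv2.GaussianBlur(im[...,0]-im[...,2],(0,0),.7)
    cx,cy=.476,.3
    for it in range(3):
        pts=[]
        rr=np.arange(.10,.135,.0005)
        for a in t[::6]:
            P=np.c_[cx+rr*np.cos(a),cy+rr*np.sin(a),0*rr+.035]
            uv=proj(c,P).astype(np.float32);v=cv2.remap(sat.astype(np.float32),uv[:,0].reshape(1,-1),uv[:,1].reshape(1,-1),1)[0]
            g=np.diff(v);k=g.argmin();pts.append(P[k])
        pts=np.array(pts)
        f=lambda p:np.hypot(pts[:,0]-p[0],pts[:,1]-p[1])-p[2]
        b=least_squares(f,[cx,cy,.12],loss='soft_l1',f_scale=.001);cx,cy=b.x[:2]
    print(n,b.x.round(4),np.abs(f(b.x)).mean())
E
python3 ch.py; python3 go.py .475 .300 .1
```

```text
scene [0.471  0.2994 0.1188] 0.0006451380704830271
side [0.4721 0.2978 0.1189] 0.00114004918577884
t 6.2 pos [0.4715 0.3001 0.2557] gap 0.0263 F [ 1.5 -0.6 -3.2] j [ 26.  23.  86.   0.  71. -43.]
x [-0.004  0.001 -1.   ] y [-0.932  0.362  0.004] z [ 0.362  0.932 -0.001] jawyaw 68.77
tool mm [155.7  -4.    1.3] rows 2.4924406681800972
```

The chakla fits at (0.472, 0.299). I lower the lid.

>>> step_arm(
  claw=[1, 1, 1, 1, 1],
  xyz=[
    [45, 0, 0],
    [45, 0, 0],
    [45, 0, 0],
    [22, 0, 0],
    [6, 0, 0],
  ],
  spin=[0, 0, 0, 0, 0],
)

```text
time: 6.82
eef_pos: [0.4693, 0.2998, 0.0856]
tcp_rot: [117.9, 89.6, -173.2]
wrist_force: [0.7, -0.9, -1.9]
finger_gap: 0.0258
```

```bash
python3 go.py .472 .299 .073; python3 - <<'E'
from h import *
im=np.hstack([arm.camera('side')[80:240,150:350],arm.camera('scene')[180:340,330:530]])
save('p3.png',cv2.resize(im,(800,320)))
E
```

```text
t 6.825 pos [0.4693 0.2998 0.0856] gap 0.0258 F [ 0.7 -0.9 -1.9] j [ 26.  35.  96.   0.  49. -43.]
x [-0.007 -0.001 -1.   ] y [-0.933  0.361  0.006] z [ 0.361  0.933 -0.003] jawyaw 68.85
tool mm [12.6 -2.9  0.3] rows 0.20702583292952886
```

View pics/p3.png

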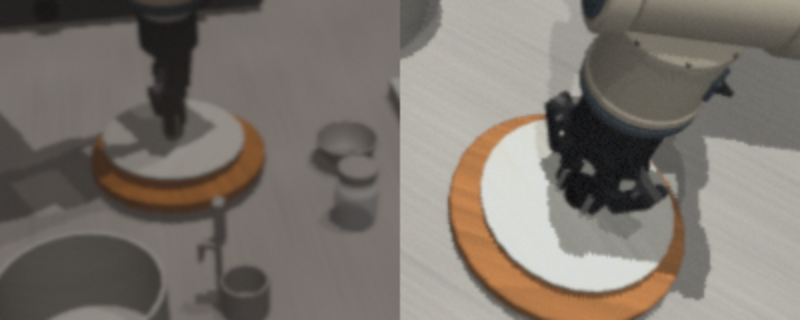

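The lid hovers about 13 mm above the board, nearly centred. I take it down gently.

>>> step_arm(
  claw=[1, 1, 1],
  xyz=[
    [6, -3, 0],
    [4, 0, 0],
    [2, 0, 0],
  ],
  spin=[0, 0, 0],
)

```text
time: 7.3
eef_pos: [0.4742, 0.2994, 0.0763]
tcp_rot: [70.9, 89.9, 139.8]
wrist_force: [-0.2, -0.5, -3.1]
finger_gap: 0.0259
```

>>> step_arm(
  claw=[1],
  xyz=[
    [2, 0, 0],
  ],
  spin=[0],
)

```text
time: 7.42
eef_pos: [0.4743, 0.2995, 0.0745]
tcp_rot: [58.1, 89.9, 126.9]
wrist_force: [-0.0, 0.2, -3.0]
finger_gap: 0.0253
```

>>> step_arm(
  claw=[1],
  xyz=[
    [2, 1, 0],
  ],
  spin=[0],
)

```text
time: 7.55
eef_pos: [0.4735, 0.2999, 0.0726]
tcp_rot: [48.3, 89.9, 117.1]
wrist_force: [0.4, -0.9, -0.2]
finger_gap: 0.0255
```

>>> step_arm(
  claw=[1],
  xyz=[
    [2, 0, 0],
  ],
  spin=[0],
)

```text
time: 7.68
eef_pos: [0.4735, 0.3001, 0.0719]
tcp_rot: [30.2, 89.9, 99.0]
wrist_force: [-13.2, -6.1, 57.6]
finger_gap: 0.0256
```

Contact made, so I release.

>>> step_arm(
  claw=[1, -1, -1, -1],
  xyz=[
    [-1, 0, 0],
    [0, 0, 0],
    [0, 0, 0],
    [0, 0, 0],
  ],
  spin=[0, 0, 0, 0],
)

```text
time: 8.18
eef_pos: [0.4737, 0.3004, 0.0734]
tcp_rot: [7.5, 89.8, 76.3]
wrist_force: [0.2, -0.0, 0.7]
finger_gap: 0.0784
```

```bash
python3 go.py .4944 .0164 .26
```

```text
t 8.175 pos [0.4737 0.3004 0.0734] gap 0.0784 F [ 0.2 -0.   0.7] j [ 26.  36.  96.   0.  47. -43.]
x [ 0.001  0.003 -1.   ] y [-0.933  0.361  0.   ] z [0.361 0.933 0.003] jawyaw 68.86
tool mm [-187.4 -121.7 -256.8] rows 5.446815003542055
```

>>> step_arm(
  claw=[-1, -1, -1, -1, -1],
  xyz=[
    [-30, 0, 0],
    [-55, 0, 0],
    [-55, 0, 0],
    [-35, 0, 0],
    [-10, 0, 0],
  ],
  spin=[0, 0, 0, 0, 0],
)

```text
time: 8.8
eef_pos: [0.473, 0.2995, 0.2624]
tcp_rot: [82.6, 89.8, 151.5]
wrist_force: [0.2, 0.9, -0.5]
finger_gap: 0.0854
```

>>> step_arm(
  claw=[-1, -1, -1, -1, -1],
  xyz=[
    [0, -17, -35],
    [0, -20, -42],
    [0, -20, -42],
    [0, -20, -42],
    [0, -17, -35],
  ],
  spin=[-1.5, -1.5, -1.5, -1.5, -1.5],
)

```text
time: 9.43
eef_pos: [0.5008, 0.0804, 0.2585]
tcp_rot: [90.1, 89.6, 166.9]
wrist_force: [0.9, 1.0, -0.1]
finger_gap: 0.0855
```

```bash
python3 go.py .4944 .0164 .26; python3 - <<'E'
from h import *
s=arm.get_state();save('w4.png',arm.camera('wrist'));im=arm.camera('scene');save('sc4.png',im)
np.save('scene4.npy',im);np.save('side4.npy',arm.camera('side'))
E
```

```text
t 9.425 pos [0.5008 0.0804 0.2585] gap 0.0855 F [ 0.9  1.  -0.1] j [  2.  18.  93.   0.  69. -75.]
x [-0.006  0.001 -1.   ] y [-0.974  0.228  0.007] z [ 0.228  0.974 -0.   ] jawyaw 76.85
tool mm [ -1.6  -8.3 -63.8] rows 1.0290314732666224
```

View pics/w4.png

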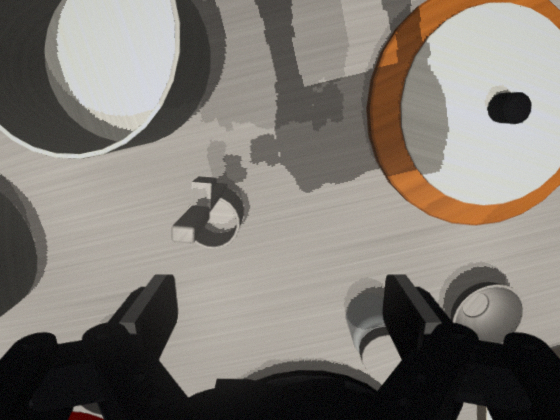

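View pics/sc4.png

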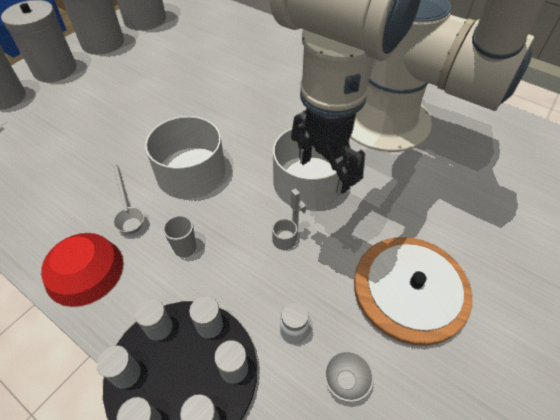

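The lid lies flat and centred at scene (413,288), knob up. Wrist view shows the dipper: grip top face at about (184,234), hook end at about (202,182). I check it against the fit.

```bash
python3 - <<'E'
from h import *
c=cam('wrist')
im=cv2.imread('pics/w4.png')
p=np.array([.5197,.0103,0]);a=np.radians(166.4);Rm=R.from_euler('z',166.4,degrees=True).as_matrix()
def pl(L,col):
    u=proj(c,np.array(L)@Rm.T+p);cv2.polylines(im,[np.round(u*8).astype(int).reshape(-1,1,2)],True,col,1,cv2.LINE_AA,3)
t=np.linspace(0,2*np.pi,60)
pl([[.02,-.008,.158],[.032,-.008,.158],[.032,.008,.158],[.02,.008,.158]],(0,0,255))
pl(np.c_[.028*np.cos(t),.028*np.sin(t),0*t+.048],(0,255,0))
pl([[.032,-.008,.101],[.051,-.008,.101],[.051,.008,.101],[.032,.008,.101]],(255,0,0))
cv2.imwrite('pics/w4c.png',cv2.resize(im[150:270,140:280],(700,600),interpolation=cv2.INTER_CUBIC))
E
```

```text
(no output)
```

View pics/w4c.png

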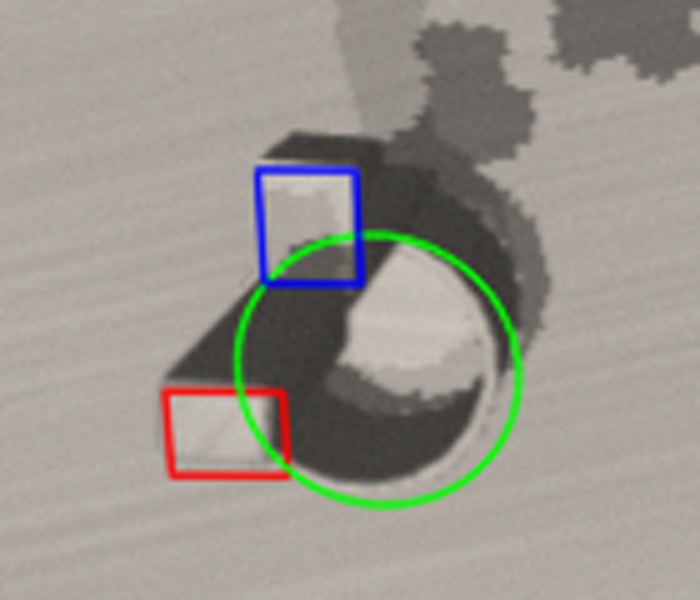

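The fit agrees to about 1.5 mm. I go over it.

>>> step_arm(
  claw=[-1, -1, -1, -1],
  xyz=[
    [0, -4, -38],
    [0, -3, -22],
    [0, -1, -5],
    [0, 0, 0],
  ],
  spin=[0, 0, 0, 0],
)

```text
time: 10.07
eef_pos: [0.4927, 0.0172, 0.2561]
tcp_rot: [87.2, 89.4, 163.9]
wrist_force: [0.3, 0.5, -0.2]
finger_gap: 0.0853
```

```bash
python3 go.py .4942 .0154 .142
```

```text
t 10.075 pos [0.4927 0.0172 0.2561] gap 0.0853 F [ 0.3  0.5 -0.2] j [ -5.  18.  94.   0.  69. -82.]
x [-0.01   0.003 -1.   ] y [-0.973  0.229  0.01 ] z [0.229 0.973 0.001] jawyaw 76.74
tool mm [114.1  -3.   -1.5] rows 1.8267051100706486
```

>>> step_arm(
  claw=[-1, -1, -1, -1],
  xyz=[
    [40, -2, -1],
    [45, -1, -1],
    [25, 0, 0],
    [4, 0, 0],
  ],
  spin=[0, 0, 0, 0],
)

```text
time: 10.58
eef_pos: [0.4953, 0.0192, 0.1395]
tcp_rot: [77.9, 89.5, 154.9]
wrist_force: [0.1, -0.2, 0.7]
finger_gap: 0.0855
```

```bash
python3 go.py .4942 .0154 .142; python3 - <<'E'
from h import *
im=np.hstack([arm.camera('side')[110:250,190:330],arm.camera('scene')[120:260,230:370]])
save('p5.png',cv2.resize(im,(800,400)))
E
```

```text
t 10.575 pos [0.4953 0.0192 0.1395] gap 0.0855 F [ 0.1 -0.2  0.7] j [ -5.  27. 102.   0.  52. -82.]
x [-0.008  0.004 -1.   ] y [-0.974  0.226  0.008] z [0.226 0.974 0.002] jawyaw 76.92
tool mm [-2.5  0.3 -4. ] rows 0.07538310370850973
```

View pics/p5.png

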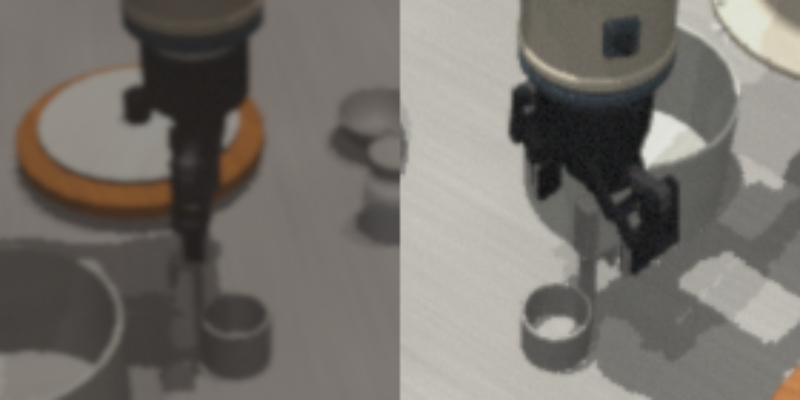

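>>> step_arm(
  claw=[-1, 0, 1, 1, 1],
  xyz=[
    [-1, 0, -4],
    [0, 0, 0],
    [0, 0, 0],
    [0, 0, 0],
    [0, 0, 0],
  ],
  spin=[0, 0, 0, 0, 0],
)

```text
time: 11.3
eef_pos: [0.4969, 0.0148, 0.145]
tcp_rot: [12.5, 89.8, 89.5]
wrist_force: [-0.3, -3.8, 4.8]
finger_gap: 0.0153
```

```bash
python3 go.py .4942 .0154 .142
```

```text
t 11.3 pos [0.4969 0.0148 0.145 ] gap 0.0153 F [-0.3 -3.8  4.8] j [ -5.  26. 102.   0.  52. -82.]
x [ 0.     0.003 -1.   ] y [-0.974  0.226  0.001] z [0.226 0.974 0.003] jawyaw 76.92
tool mm [ 3.   2.7 -0.1] rows 0.06496001728293344
```

Gripped, gap 15 mm. I lift, and measure the pot's rim again.

>>> step_arm(
  claw=[1, 1, 1, 1, 1],
  xyz=[
    [-10, 0, 0],
    [-35, 0, 0],
    [-45, 0, 0],
    [-45, 0, 0],
    [-18, 0, 0],
  ],
  spin=[0, 0, 0, 0, 0],
)

```text
time: 11.92
eef_pos: [0.4954, 0.0147, 0.3035]
tcp_rot: [63.4, 89.7, 140.3]
wrist_force: [0.8, -0.7, -2.7]
finger_gap: 0.015
```

```bash
cat > rim.py <<'E'
from h import *
from scipy.optimize import least_squares
import sys
t=np.linspace(0,2*np.pi,240,endpoint=False)
def rim(im,c,p0,z=.115):
    g=cv2.GaussianBlur(cv2.cvtColor(im,cv2.COLOR_RGB2GRAY).astype(np.float32),(0,0),.6)
    # maximise brightness of the rim ring (r .086-.09) vs inside r .08
    def S(p,r):
        uv=proj(c,np.c_[p[0]+r*np.cos(t),p[1]+r*np.sin(t),0*t+z]).astype(np.float32)
        v=cv2.remap(g,uv[:,:1],uv[:,1:],1)[:,0];ok=(uv[:,0]>1)&(uv[:,0]<558)&(uv[:,1]>1)&(uv[:,1]<418);return v,ok
    best=None
    for st,n in [(.002,6),(.0005,5)]:
        b0=best[1] if best else np.array(p0)
        for i in range(-n,n+1):
            for j in range(-n,n+1):
                p=b0+st*np.array([i,j]);v,ok=S(p,.088);a,_=S(p,.081)
                sc=np.mean(np.clip(v-a,-20,40)[ok])
                if best is None or sc>best[0]: best=(sc,p)
    return best
if __name__=='__main__':
    for n in ['scene','side']:
        im=np.load(n+'4.npy');c=cam(n);b=rim(im,c,[.492,-.31]);print(n,b)
        o=im.copy()
        for r in (.086,.09): cv2.polylines(o,[np.round(proj(c,np.c_[b[1][0]+r*np.cos(t),b[1][1]+r*np.sin(t),0*t+.115])*8).astype(int).reshape(-1,1,2)],True,(255,0,0),1,cv2.LINE_AA,3)
        x,y=(135,110) if n=='scene' else (225,270)
        save('rim_'+n+'.png',cv2.resize(o[y:y+130,x:x+130],(520,520),interpolation=cv2.INTER_CUBIC))
    a=[cv2.imread(f'pics/rim_{n}.png') for n in ('scene','side')];cv2.imwrite('pics/rim.png',cv2.resize(np.hstack(a),(800,400)))
E
python3 rim.py;python3 go.py .419 -.293 .3
```

```text
scene (np.float32(29.617887), array([ 0.4895, -0.314 ]))
side (np.float32(26.132149), array([ 0.4925, -0.311 ]))
t 11.925 pos [0.4954 0.0147 0.3035] gap 0.015 F [ 0.8 -0.7 -2.7] j [ -5.  15.  90.   0.  75. -82.]
x [-0.004  0.003 -1.   ] y [-0.974  0.226  0.005] z [0.226 0.974 0.002] jawyaw 76.92
tool mm [   2.8    4.8 -317. ] rows 5.072607656991573
```

View pics/rim.png

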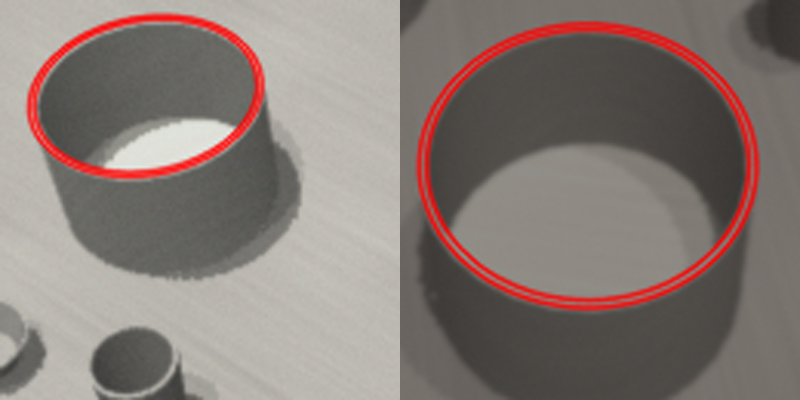

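The rim fits at (0.491, −0.312). I carry the dipper over.

>>> step_arm(
  claw=[1, 1, 1, 1, 1],
  xyz=[
    [0, 0, -25],
    [0, 0, -40],
    [0, 0, -45],
    [0, 0, -45],
    [0, 0, -45],
  ],
  spin=[0, 0, 0, 0, 0],
)

```text
time: 12.55
eef_pos: [0.4495, -0.1827, 0.3079]
tcp_rot: [-8.3, 89.8, 69.0]
wrist_force: [0.7, -0.3, -1.8]
finger_gap: 0.0148
```

>>> step_arm(
  claw=[1, 1, 1, 1],
  xyz=[
    [0, 0, -45],
    [0, 0, -40],
    [0, 0, -25],
    [0, 0, -8],
  ],
  spin=[0, 0, 0, 0],
)

```text
time: 13.05
eef_pos: [0.4207, -0.3031, 0.3096]
tcp_rot: [-17.4, 89.8, 59.7]
wrist_force: [0.7, 1.7, -2.8]
finger_gap: 0.0151
```

```bash
python3 go.py .4209 -.2959 .3; python3 - <<'E'
from h import *
save('w6.png',arm.camera('wrist'));save('sd6.png',arm.camera('side'));save('sc6.png',arm.camera('scene'))
E
```

```text
t 13.05 pos [ 0.4207 -0.3031  0.3096] gap 0.0151 F [ 0.7  1.7 -2.8] j [ -42.   16.   87.    0.   77. -120.]
x [ 0.002  0.003 -1.   ] y [-0.975  0.224 -0.001] z [0.224 0.975 0.003] jawyaw 77.05
tool mm [9.6 1.4 7.1] rows 0.19164169684446705
```

View pics/w6.png

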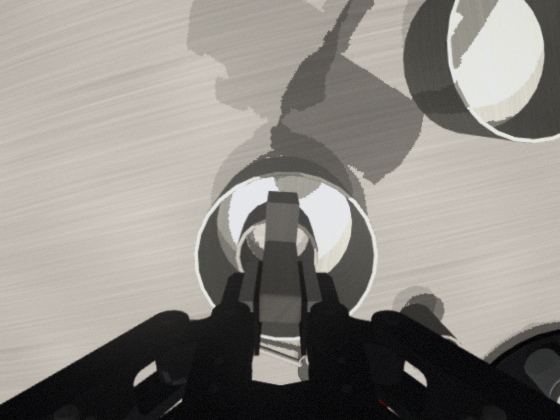

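View pics/sd6.png

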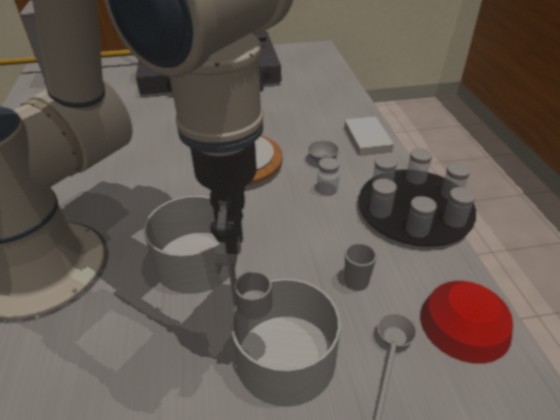

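View pics/sc6.png

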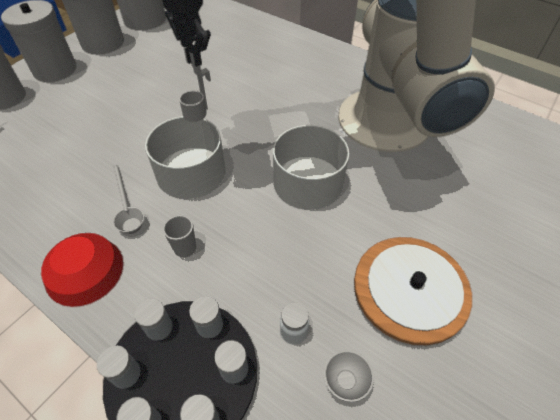

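Wrist view: the cup hangs over the pot mouth, hook end edge at (283,192), rim far edge at (283,174). I measure both in the tool frame.

```bash
python3 - <<'E'
from h import *
from rim import rim
c=cam('wrist');T=toolT();im=cv2.imread('pics/w6.png')[...,::-1].copy()
b=rim(im,c,[.491,-.312]);print(b)
pot=np.r_[b[1],.115];print('pot in tool',((np.linalg.inv(T)@np.r_[pot,1])*1000).round(1))
zt=.145
# hook arm far-end: tool x = depth below TCP = zt-.101 ; find tool y whose pixel row is 192
for gx in (.020,.0232,.026):
    L=np.array([[zt-.101,.051-gx,-.008],[zt-.101,.051-gx,.008],[zt-.101,.032-gx,-.008],[zt-.048,-gx,0],[zt-.048,.028-gx,0],[zt,-gx+.028,0]])
    P=L@T[:3,:3].T+T[:3,3];print(gx,proj(c,P).round(1).tolist())
t=np.linspace(0,2*np.pi,120)
for r in (.086,.09): cv2.polylines(im,[np.round(proj(c,np.c_[pot[0]+r*np.cos(t),pot[1]+r*np.sin(t),0*t+.115])*8).astype(int).reshape(-1,1,2)],True,(255,0,0),1,cv2.LINE_AA,3)
save('w6c.png',cv2.resize(im[160:320,180:390],(788,600),interpolation=cv2.INTER_CUBIC))
E
```

```text
(np.float32(18.868683), array([ 0.4915, -0.3105]))
pot in tool [ 194.4  -70.4    6.3 1000. ]
0.02 [[263.5, 198.5], [296.5, 198.5], [264.0, 235.5], [279.9, 253.9], [279.9, 213.6], [279.9, 196.4]]
0.0232 [[263.6, 204.9], [296.4, 204.9], [264.0, 241.5], [279.9, 258.3], [279.9, 218.4], [279.9, 200.4]]
0.026 [[263.6, 210.4], [296.3, 210.4], [264.1, 246.7], [279.9, 262.1], [279.9, 222.5], [279.9, 203.9]]
```

View pics/w6c.png

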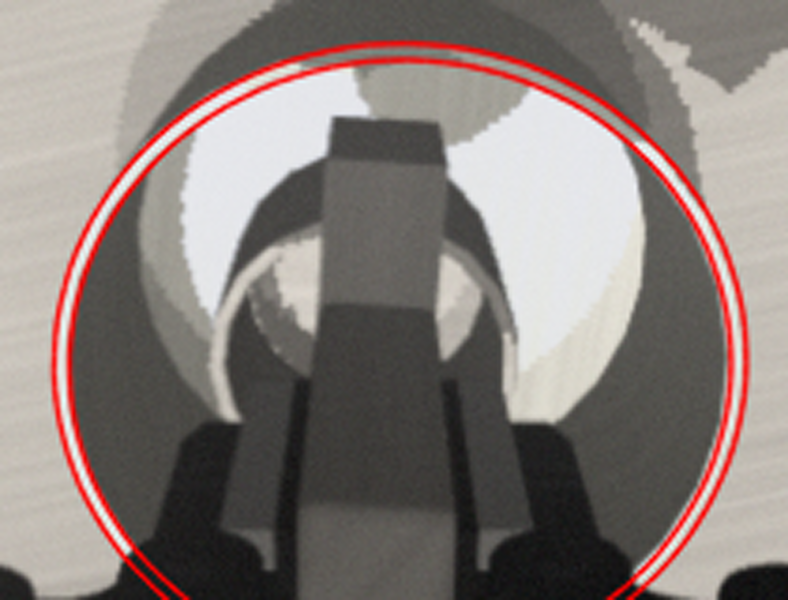

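>>> step_arm(
  claw=[1, 1, 1, 1],
  xyz=[
    [0, 1, 5],
    [20, 0, 0],
    [20, 0, 0],
    [5, 0, 0],
  ],
  spin=[0, 0, 0, 0],
)

```text
time: 13.7
eef_pos: [0.4226, -0.2917, 0.2644]
tcp_rot: [-26.6, 89.7, 50.8]
wrist_force: [-0.2, 0.2, -1.2]
finger_gap: 0.015
```

```bash
cat > chk.py <<'E'
from h import *
from rim import rim
import sys
s=arm.get_state();T=toolT(s);c=cam('wrist',s);im=arm.camera('wrist')
b=rim(im,c,[.491,-.311]);pot=np.r_[b[1],.115]
print('t',s['time'],s['eef_pos'].round(4),s['wrist_force'].round(1),s['tcp_rot'].round(1));print(b,'pot in tool',((np.linalg.inv(T)@np.r_[pot,1])[:3]*1000).round(1))
save(sys.argv[1]+'.png',np.vstack([cv2.resize(im[120:320,130:430],(600,400)),]))
save(sys.argv[1]+'b.png',cv2.resize(np.hstack([arm.camera('side')[200:400,170:370],arm.camera('scene')[50:250,90:290]]),(800,400)))
E
python3 chk.py w7
```

```text
t 13.7 [ 0.4226 -0.2917  0.2644] [-0.2  0.2 -1.2] [-26.6  89.7  50.8]
(np.float32(18.124502), array([ 0.4905, -0.312 ])) pot in tool [149.5 -70.4  -5.5]
```

View pics/w7.png

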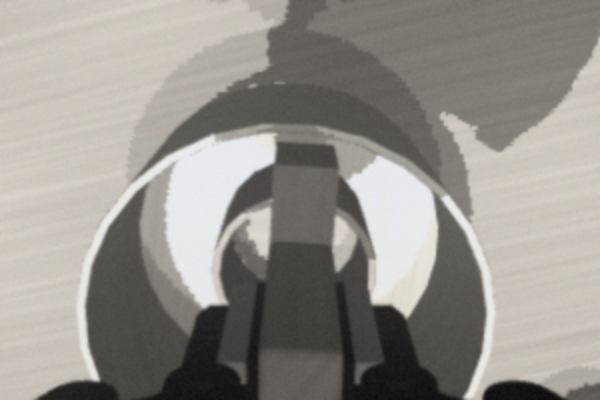

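View pics/w7b.png

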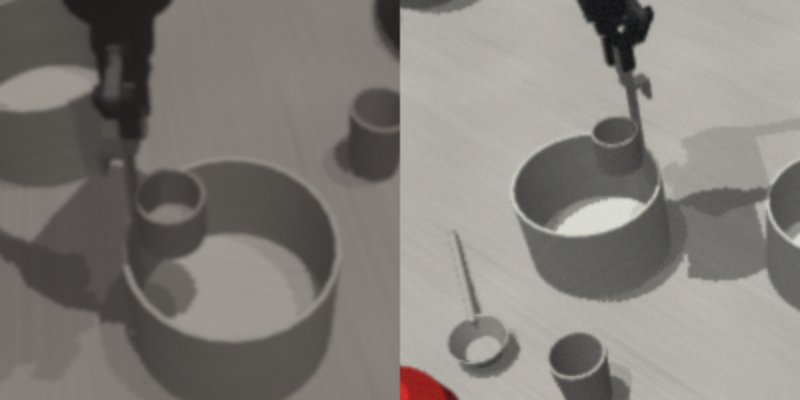

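>>> step_arm(
  claw=[1, 1, 1, 1],
  xyz=[
    [0, 1, -4],
    [15, 0, 0],
    [20, 0, 0],
    [10, 0, 0],
  ],
  spin=[0, 0, 0, 0],
)

```text
time: 14.35
eef_pos: [0.4219, -0.2973, 0.2201]
tcp_rot: [-81.9, 89.6, -4.6]
wrist_force: [0.6, -0.5, -0.8]
finger_gap: 0.0147
```

```bash
python3 chk.py w8
```

```text
t 14.35 [ 0.4219 -0.2973  0.2201] [ 0.6 -0.5 -0.8] [-81.9  89.6  -4.6]
(np.float32(9.974742), array([ 0.4905, -0.3135])) pot in tool [105.6 -69.7  -0.9]
```

View pics/w8.png

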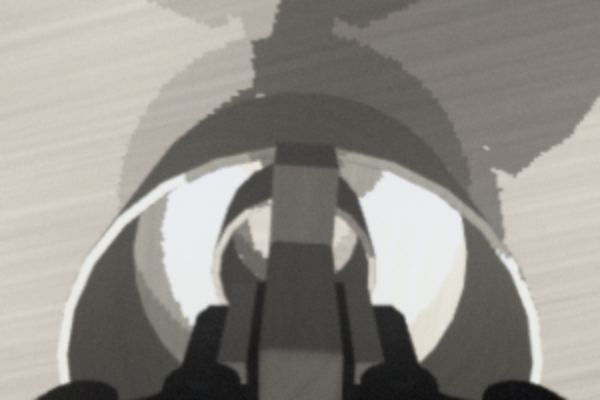

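View pics/w8b.png

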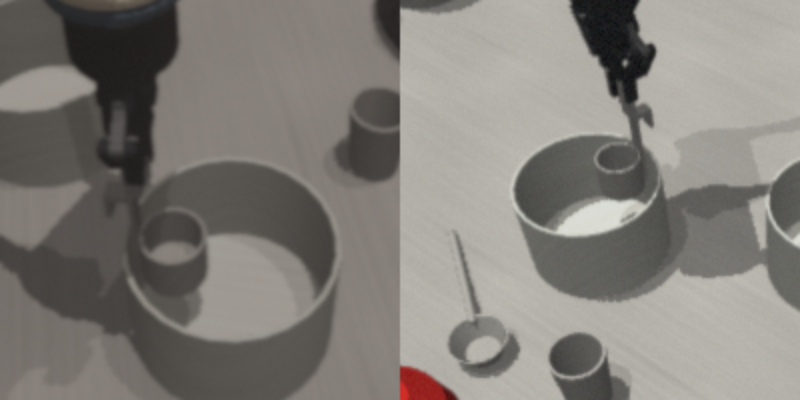

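>>> step_arm(
  claw=[1, 1, 1],
  xyz=[
    [0, 2, -1],
    [12, 0, 0],
    [8, 0, 0],
  ],
  spin=[0, 0, 0],
)

```text
time: 14.88
eef_pos: [0.4206, -0.2986, 0.2013]
tcp_rot: [-93.4, 89.4, -16.1]
wrist_force: [-0.2, 0.9, -1.7]
finger_gap: 0.0152
```

```bash
python3 chk.py w9
```

```text
t 14.875 [ 0.4206 -0.2986  0.2013] [-0.2  0.9 -1.7] [-93.4  89.4 -16.1]
(np.float32(11.081898), array([ 0.4915, -0.3125])) pot in tool [ 87.  -71.3   2.1]
```

View pics/w9.png

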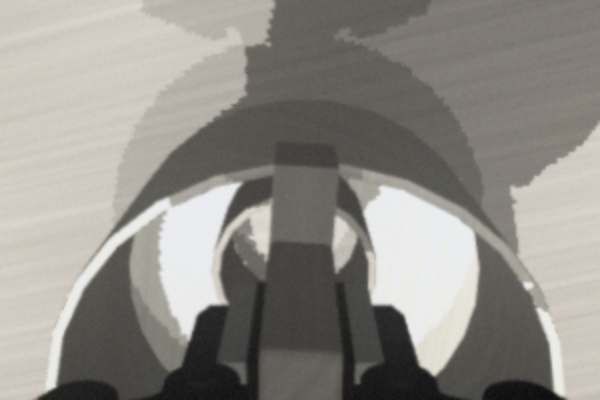

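View pics/w9b.png

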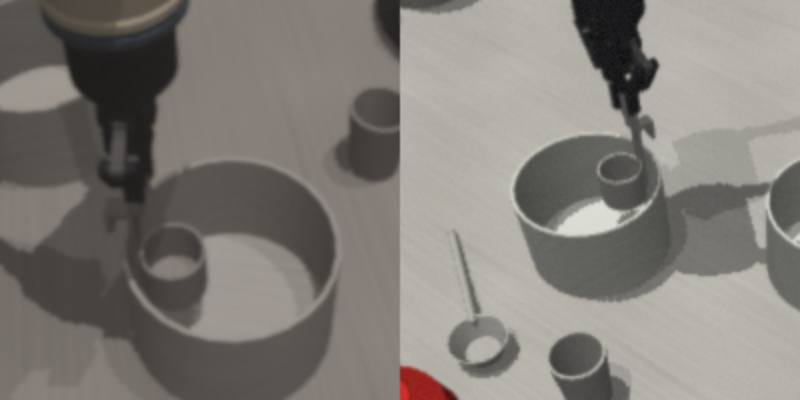

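>>> step_arm(
  claw=[1, 1],
  xyz=[
    [10, 0, 0],
    [8, 0, 0],
  ],
  spin=[0, 0],
)

```text
time: 15.28
eef_pos: [0.4211, -0.2988, 0.183]
tcp_rot: [-94.8, 89.4, -17.5]
wrist_force: [0.2, -0.1, -1.7]
finger_gap: 0.015
```

>>> step_arm(
  claw=[1, 1],
  xyz=[
    [6, 0, 0],
    [4, 0, 0],
  ],
  spin=[0, 0],
)

```text
time: 15.52
eef_pos: [0.421, -0.2987, 0.1718]
tcp_rot: [-92.6, 89.5, -15.3]
wrist_force: [0.6, 0.7, -2.1]
finger_gap: 0.0152
```

```bash
python3 chk.py w10
```

```text
t 15.525 [ 0.421  -0.2987  0.1718] [ 0.6  0.7 -2.1] [-92.6  89.5 -15.3]
(np.float32(12.631081), array([ 0.496 , -0.3215])) pot in tool [ 57.5 -77.6  -5.8]
```

View pics/w10.png

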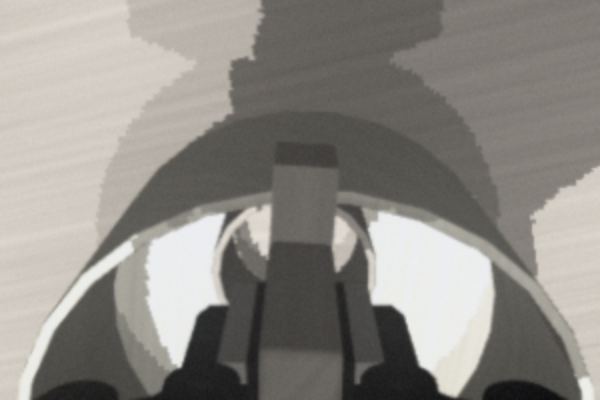

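View pics/w10b.png

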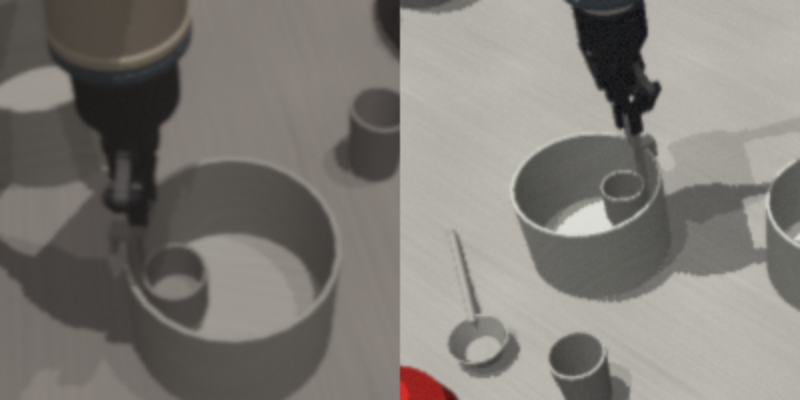

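The rim passes under the arm between handle and prong, with no side force. I make the last millimetres in small steps.

>>> step_arm(
  claw=[1, 1],
  xyz=[
    [2, 0, 0],
    [2, 0, 0],
  ],
  spin=[0, 0],
)

```text
time: 15.92
eef_pos: [0.4213, -0.299, 0.1684]
tcp_rot: [-95.3, 89.4, -18.0]
wrist_force: [-0.2, 0.4, -2.0]
finger_gap: 0.0152
```

>>> step_arm(
  claw=[1],
  xyz=[
    [1, 0, 0],
  ],
  spin=[0],
)

```text
time: 16.05
eef_pos: [0.4214, -0.299, 0.1674]
tcp_rot: [-95.4, 89.4, -18.0]
wrist_force: [1.3, 0.8, -2.1]
finger_gap: 0.0148
```

>>> step_arm(
  claw=[1],
  xyz=[
    [1, 0, 0],
  ],
  spin=[0],
)

```text
time: 16.18
eef_pos: [0.4214, -0.299, 0.1663]
tcp_rot: [-95.5, 89.4, -18.2]
wrist_force: [0.5, -0.1, -2.0]
finger_gap: 0.0151
```

>>> step_arm(
  claw=[1],
  xyz=[
    [1, 0, 0],
  ],
  spin=[0],
)

```text
time: 16.3
eef_pos: [0.4214, -0.299, 0.1653]
tcp_rot: [-95.8, 89.4, -18.4]
wrist_force: [0.4, -0.2, -1.7]
finger_gap: 0.0153
```

>>> step_arm(
  claw=[1],
  xyz=[
    [1, 0, 0],
  ],
  spin=[0],
)

```text
time: 16.42
eef_pos: [0.4218, -0.2992, 0.1648]
tcp_rot: [-97.0, 89.3, -19.7]
wrist_force: [-0.1, 3.6, 19.0]
finger_gap: 0.0149
```

>>> step_arm(
  claw=[1],
  xyz=[
    [1, 0, 0],
  ],
  spin=[0],
)

```text
time: 16.55
eef_pos: [0.4221, -0.2993, 0.1646]
tcp_rot: [-98.1, 89.3, -20.8]
wrist_force: [-3.3, 4.7, 23.8]
finger_gap: 0.0154
```

The hook rests on the rim, +24 N at z = 0.165 as predicted. I release.

>>> step_arm(
  claw=[0.5, 0.2, -0.3, -0.6],
  xyz=[
    [-0.5, 0, 0],
    [0, 0, 0],
    [0, 0, 0],
    [0, 0, 0],
  ],
  spin=[0, 0, 0, 0],
)

```text
time: 17.05
eef_pos: [0.4223, -0.2995, 0.1654]
tcp_rot: [-99.0, 89.2, -21.7]
wrist_force: [-0.4, 0.8, 0.8]
finger_gap: 0.068
```

```bash
python3 chk.py w11; python3 go.py
```

```text
t 17.05 [ 0.4223 -0.2995  0.1654] [-0.4  0.8  0.8] [-99.   89.2 -21.7]
(np.float32(14.464585), array([ 0.5005, -0.306 ])) pot in tool [ 51.4 -77.   10.9]
t 17.2 pos [ 0.4223 -0.2995  0.1654] gap 0.0682 F [-0.6  0.1 -0.7] j [ -42.   26.   98.    0.   55. -120.]
x [ 0.013 -0.005 -1.   ] y [-0.976  0.219 -0.013] z [ 0.219  0.976 -0.002] jawyaw 77.33
```

View pics/w11.png

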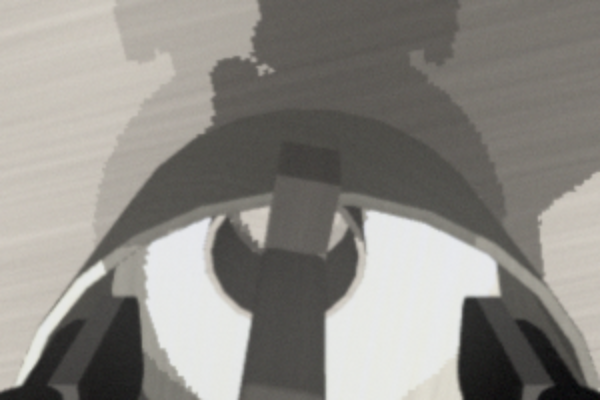

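View pics/w11b.png

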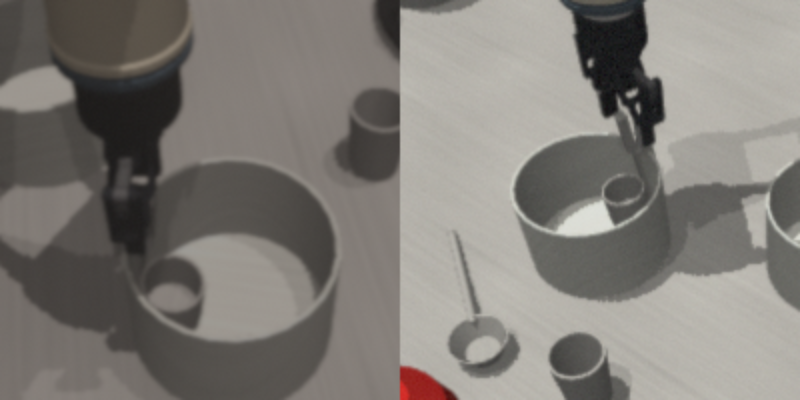

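The dipper hangs freely on the rim. I withdraw straight up.

>>> step_arm(
  claw=[-1, -1, -1, -1, -1],
  xyz=[
    [-15, 0, 0],
    [-30, 0, 0],
    [-45, 0, 0],
    [-50, 0, 0],
    [-30, 0, 0],
  ],
  spin=[0, 0, 0, 0, 0],
)

```text
time: 17.82
eef_pos: [0.4191, -0.2977, 0.3428]
tcp_rot: [-94.4, 89.4, -17.1]
wrist_force: [0.3, -0.2, -0.5]
finger_gap: 0.0854
```

>>> step_arm(
  claw=[-1, -1, -1, -1, -1],
  xyz=[
    [-10, 10, 0],
    [0, 25, 0],
    [0, 20, 0],
    [0, 5, 0],
    [0, 0, 0],
  ],
  spin=[0, 0, 0, 0, 0],
)

```text
time: 18.45
eef_pos: [0.3572, -0.2833, 0.3545]
tcp_rot: [-100.1, 89.2, -22.8]
wrist_force: [0.0, -0.3, -0.3]
finger_gap: 0.0854
```

```bash
python3 go.py; python3 chk.py w12; python3 - <<'E'
from h import *
save('sc13.png',arm.camera('scene'));save('sd13.png',arm.camera('side'))
E
```

```text
t 18.45 pos [ 0.3572 -0.2833  0.3545] gap 0.0854 F [ 0.  -0.3 -0.3] j [ -46.    8.   91.    0.   80. -124.]
x [ 0.013 -0.005 -1.   ] y [-0.976  0.219 -0.014] z [ 0.219  0.976 -0.002] jawyaw 77.33
t 18.45 [ 0.3572 -0.2833  0.3545] [ 0.  -0.3 -0.3] [-100.1   89.2  -22.8]
(np.float32(31.679312), array([ 0.4915, -0.313 ])) pot in tool [ 241.4 -134.3    1. ]
```

View pics/w12b.png

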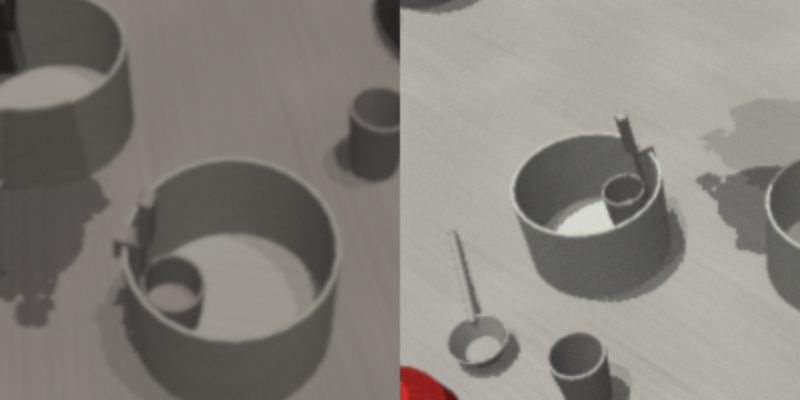

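View pics/sc13.png

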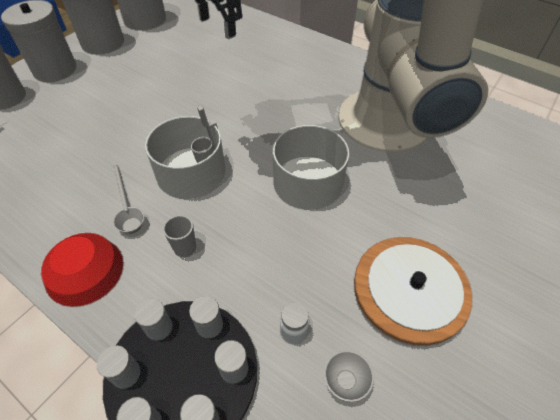

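View pics/sd13.png

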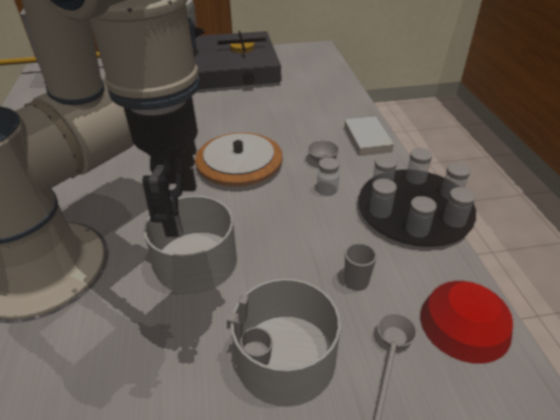

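The pictures show the dipper hanging at side (240,320), with the hook over the rim and the cup inside. The lid is on the board and the other things look unmoved. One numeric check of the lid's centring follows, then I hand in.

```bash
python3 - <<'E'
from h import *
from scipy.optimize import least_squares
for n in ['scene','side']:
    im=cv2.imread(f'pics/{"sc" if n=="scene" else "sd"}13.png')[...,::-1].astype(np.float32);c=cam(n)
    sat=cv2.GaussianBlur(im[...,0]-im[...,2],(0,0),.7)
    for nm,z,r0,sg in [('lid',.044,.096,1),('chakla',.035,.119,-1)]:
        cx,cy=.472,.3
        for it in range(3):
            rr=np.arange(r0-.013,r0+.013,.0005);pts=[]
            for a in np.linspace(0,2*np.pi,120):
                P=np.c_[cx+rr*np.cos(a),cy+rr*np.sin(a),0*rr+z];uv=proj(c,P).astype(np.float32)
                g=sg*np.diff(cv2.remap(sat,uv[:,:1],uv[:,1:],1)[:,0]);pts.append(P[g.argmax()])
            pts=np.array(pts);b=least_squares(lambda p:np.hypot(pts[:,0]-p[0],pts[:,1]-p[1])-p[2],[cx,cy,r0],loss='soft_l1',f_scale=.001);cx,cy=b.x[:2]
        print(n,nm,b.x.round(4))
E
```

```text
scene lid [0.4707 0.3027 0.0962]
scene chakla [0.471  0.2994 0.1188]
side lid [0.4714 0.2984 0.098 ]
side chakla [0.4716 0.2995 0.1204]
```

Lid and board centres agree to about 3 mm or better. I hand in.

```bash
python3 -c "
from rig import arm
print(arm.close_job(), arm.get_state()['time'])"
```

```text
the job is handed in; nothing more can be done
the job is handed in; nothing more can be done
```

The lid is on the chakla and the dipper hangs on the pot's rim. I handed the job in at about 19 s.

- **Lid:** I took it off the pot farthest to the robot's right and laid it flat, knob up, on the chakla. The final fits put its centre 3 mm from the board's centre in the scene view and 1 mm in the side view. As it touched down, the wrist force reached 58 N for one step, higher than I intended but under the 120 N limit.
- **Dipper:** I hung it by its hook on the rim, on the side towards the robot, with the cup inside the pot. It met the rim at about 24 N, within a millimetre of the predicted height. After release it stayed hanging, leaning slightly.
- **Pot and other things:** The last fit put the pot within about 3 mm of where it started, which is about the spread of my fits. The other things looked unmoved in the last pictures, and the gripper was open and clear. I did not measure the other things numerically.
- **Check that disagreed:** The wrist-camera rim fit was unreliable while the dipper was close to the rim and hiding it. It gave errors of up to about 1 cm there, so I relied on the earlier fits and the force reading instead.

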